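# Clamp a laser focus head and lock its ring

## Robot

A 7-joint arm with a two-finger parallel gripper is mounted at the origin on the work surface. World frame = base frame: x ahead of the robot, y to its left, z up, the work surface at z = 0. Lengths are in m, angles in rad, forces in N, time in s.
With the tool pointing down it reaches from about 0.4 to 0.875 m from the base axis. Payload 6.5 kg.
Tool frame: the origin (TCP) lies at the very end of the fingers, on their centre line; the grasp point (between the pads) lies 19 mm behind it; z points along the fingers, y is the direction in which the jaws open and shut (so a half turn about z gives the same grasp; the last joint's range is limited). The gripper opens to 85 mm and grips with 20 to 120 N. Pads are 22 mm wide; open, the fingers measure 114 mm over their backs; the gripper's body (76 mm by 85 mm) begins 54 mm behind the grasp point. The pads swing forward as they close: fully open they stand 13 mm farther back than shut.
Start: joints at [1.254, 0.536, -0.004, 1.538, 0.003, 1.067, -0.071], TCP at [0.161, -0.63, 0.231] pointing down, gripper open.
Joint ranges: [-2.7, 2.7], [-0.37, 2.16], [-1.27, 1.26], [0.24, 2.4], [-1.31, 4.45], [0.19, 1.91], [-2.76, 2.76]. Speed limits (rad/s): [2.39, 2.39, 3.14, 3.14, 3.14, 3.14, 3.14].

## Interface

Orientations are given as a unit quaternion [w, x, y, z].
In Python, from plant import manip gives the robot as it stands.
- The arm moves only by the tool play_rows, never from a script. Its argument "rows" is a list that holds one entry, the list of rows, each a list of 5 numbers: the shift along the tool's x, y, z in cm, then the turn about the tool's z in degrees, then the opening, from -1 (shut) to 1 (fully open). A call has 1 to 20 rows; each row shifts and turns the commanded pose from where the row before left it, along the tool's axes as they then stand; what a row does not reach is not made up. A row lasts 1/10 s, in which the tool goes at most 50 mm and 8.59 degrees, less where a joint would pass 70% of its speed; a pose out of reach is approached as far as the arm can. A call is refused whole if a number of a shift passes 5 or a number of a turn 8.59, either way. A call with a gripper value outside its range is refused whole. The fingers move at their own pace and stop on an object; "force" is the grip in N (left out, the last holds). Time passes only in rows, so rows that do not move let the fingers close. It gives the time, the measured TCP pose, the force and the opening at its end, in the units of the state.
- manip.get_obs(): the state, without advancing time (a new reading comes with each control period).
- manip.read_camera(name): name is "scene" or "top" or "wrist"; returns a dict with "frame" (384x512x3 uint8, red, green, blue), "intrinsics" (3x3 intrinsics, pixels), "R" (3x3) and "t" (3): a world point X has camera coordinates R X + t; the wrist camera has in their place "T_tool_cam" (4x4, takes a point from camera to tool coordinates, whose origin is the TCP and whose axes are the flange's). Camera axes: x right, y down, z forward; pixel columns grow to the right and rows downward; lengths in m; the calibration is good to about 2 mm. A picture is of the moment at which its call begins: read the wrist's pose just before it. There is no depth.
- manip.job_done(): hands the job in, once; it reports no verdict.
Trained networks look in the newest picture that a camera, given by its name, has taken for a name from the list of things; names that differ only in an ending like _2 or _b are one class to them, and where a whole thing is asked for, a point or a joint stands for the part that bears it (a point fixed in the world has none). Each returns a list of dicts, best first, with "p" (0 to 1); they miss things now and then, are a little off and sometimes report something else, mostly with a low value. They report only what shows in the picture. A call takes as long as a camera call.
- manip.find_in(camera, thing): "point" ([column, row] in pixels, amid what is visible of it).
The state is a dict: "clock": time; "joint_pos": joint angles; "joint_vel": joint speeds; "effort": joint torques, N m; "position": TCP position; "tcp_rot": TCP orientation; "force": force on the tool from outside, world axes, zero at the start; "ft_torque": the same for the moment, N m; "width": opening from 0.0 (shut) to 1.0 (fully open).
Only numpy, scipy, OpenCV 4.12 (cv2) and the standard library are available. Lean on these libraries where they do the work, as an engineer would, in place of code of your own. Each camera call takes 0.05 s, during which the arm holds its last target.

## Task

Lift the laser cutter's focus head off its grey stand by the square housing (not by the loose lock ring) and set it down, without dropping it, in the clamping fixture: barrel hanging in the slot, a flat side of the housing along the back plate. Flip the toggle handle over with a push so that the plunger grips the barrel, and only then turn the knurled lock ring clockwise, seen from above, fully home against the housing, without the barrel turning in the housing. Leave the head upright and clamped, and do not shift the white bottle or the spare tube on the bench.

Things in the scene. Friction and masses are not known exactly. Their poses are not given: they have to be found in the camera images.
- head_centre (a point): Centre of the focus head's aluminium housing, 62 x 62 x 26 mm high; x, y square to its four like sides, z up along the barrel. Loose, 0.4 to 0.6 kg. The 40 mm steel barrel runs through it: 55 mm below the housing's underside, then a 22 mm brass cone (14 mm wide tip, 90 mm below this centre). Above: lock ring, then a barrel stub, its top 37 mm above this centre.
- focus_head: The loose head as a whole with barrel and ring; same origin and axes as head_centre. On the stand two opposite sides (its x faces) stand out past the rails; in the fixture the two sides facing the fixture's +x and -x are free down past the underside. Lift it there.
- lock_ring: Knurled steel lock ring, 54 mm diameter, 18 mm high; origin at its centre, 23 mm above head_centre, underside 1 mm above the wider housing: grip it with the fingertips, above the housing. Turns at 0.2 N m, the barrel in the housing at only 0.08 N m: if the barrel is not clamped, the ring drags it round. Fine thread: its height does not change visibly.
- ring_turn (a joint): Turn of the lock ring on the barrel, rad, growing clockwise seen from above. Starts at 0.2 to 0.9; 2.6 is fully home, a hard stop; forced on past it with over 3 N m, it drags the clamped barrel round. It stays where it is let go.
- barrel_turn (a joint): Turn of the barrel in the housing (the focus setting), rad, counter-clockwise seen from above. Starts at 0 and must stay there.
- stand: Fixed grey printed saddle stand; origin at bench height under its middle. Two rails along its x, 50 mm long, 7 mm thick, at y = +26.5 and -26.5 mm, tops 85 mm above the bench, carry the housing, which overhangs their ends by 6 mm; the barrel hangs between them. Base 100 x 90 x 5 mm. The head starts square to it within 2 degrees, within 3 mm of its middle.
- fixture: Fixed clamping fixture; origin at bench height on the axis of a clamped barrel. Steel post x -29..29, y -43..20 mm, top 100 mm high, carries the housing; its upright slot, 46 mm wide in x, is open to +y and ends in a 90 degree V at -y. Back plate at -y: x -42..42, front face at y = -32.5 mm, 118 mm high, stops the housing turning. Base plate 96 x 250 x 12 mm, y -55..195.
- seat (a point): Where head_centre lies once clamped: on the fixture's axis, 113 mm above the bench; axes as the fixture's. Lower the head with its axis 0 to 12 mm off towards +y (the slot is open there), its sides square to the fixture; the closing plunger slides it home into the V.
- clamp_handle (a joint): Swing of the toggle handle, rad: 0 open (leans 50 degrees from upright towards the fixture's +y), 1.05 closed on its stop (leans 10 degrees towards the head). Up to dead centre at 0.93 a spring resists (about 9 N at the handle's end), past it the handle stays closed and the plunger presses with about 80 N: it holds the barrel against some 3 N m. Stays where it is left.
- handle_tip (a point): End of the handle, on its middle line, 100 mm from its pivot. Pivot axis along the fixture's x at y = +139 mm, 72 mm above the bench. Outer 58 mm: round black grip, 21 mm diameter. Tip when open: y +216 mm, 136 mm high; closed: y +122 mm, 170 mm high. Push it over from behind (its +y side) towards -y. Plunger: along y, 72 mm high, 20 mm rubber tip, face at y = +35 mm when open.
- cleaner: White bottle of lens cleaner, 54 mm diameter, 125 mm high, standing beyond the work (bystander; origin under its middle).
- spare_tube: Spare plain aluminium tube, 38 mm diameter, 62 mm high, with a 48 mm foot flange, standing near the stand (bystander; origin under its middle).

How it is judged:
On the way, in this order (a step that is already met when the one before it is completed fails the run):
1. the head sits home in the fixture, upright, and the toggle clamp is closed on its barrel (value of joint clamp_handle above 0.98 rad and distance between head_centre and seat below 0.006 m and angle between head_centre's own z axis and vertical below 0.08 rad), for 0.3 s.
2. the lock ring is turned home (value of joint ring_turn above 2.48 rad and value of joint clamp_handle above 0.98 rad), for 0.2 s.
At the end, for the whole second after the job is handed in: Head at rest in the fixture: centre within 6 mm of the seat, upright within 4.5 degrees, a side along the back plate within 7 degrees; handle over centre (0.98 or more); ring home within 0.12 rad (2.48 or more); barrel within 0.2 rad of its setting (all of step 2 and value of joint barrel_turn between -0.2 and 0.2 rad and distance between head_centre and seat below 0.006 m and angle between head_centre's own z axis and vertical below 0.08 rad and (angle between the x axis of head_centre and the x axis of fixture, either way round below 0.12 rad or angle between the x axis of head_centre and the y axis of fixture, either way round below 0.12 rad) and linear speed of focus_head below 0.02 m/s); the robot touches nothing.
It fails at once if the barrel turns in the housing by more than 0.2 rad: the focus setting is lost (value of joint barrel_turn above 0.2 rad or value of joint barrel_turn below -0.2 rad).
It fails at once if the head is lifted by its lock ring (contact force between the fingers and lock_ring above 3 N and height (world z) of head_centre above 0.135 m).
It fails at once if the head is dropped (by more than about 15 mm) (contact force between the fingers and focus_head below 0.3 N and linear speed of focus_head above 0.55 m/s).
It fails at once if the bottle or the spare tube is shifted by more than 40 mm (distance of any of cleaner, spare_tube from where it was at the start of the episode above 0.04 m).
It also fails if it takes over 72 s, if anything falls off the work surface, if the arm or the gripper's body presses on something with over 40 N, if the wrist force passes 120 N, or if a joint passes its speed limit or range.

## Working session

There is one attempt and no reset: what is moved stays moved. The work goes in short steps, Python scripts to look and compute and a tool call to move; the robot and the scene stay as the last step left them, time stands still between calls to the robot, and variables do not carry over. Pictures are saved under pics/ and viewed, and the job is handed in when it is done.

Besides the shell and the picture viewer there is one more tool, called by a JSON object that holds its "fn" and its "kwargs". play_rows: Moves the arm, as the interface text tells. Its arguments: {"type":"object","properties":{"rows":{"type":"array","items":{"type":"array","items":{"type":"array","items":{"type":"number"}}}},"force":{"type":"number"}},"required":["rows"]}

```bash
mkdir -p pics; ls; cat > h.py <<'E'
import numpy as np, cv2
from plant import manip
def snap(n,fn):
    o=manip.get_obs(); c=manip.read_camera(n); cv2.imwrite('pics/'+fn+'.png',cv2.cvtColor(c['frame'],cv2.COLOR_RGB2BGR)); return o,c
E
python3 - <<'E'
from h import *
o=manip.get_obs(); print({k:np.round(v,3) for k,v in o.items()})
for n in ['scene','top','wrist']:
    o,c=snap(n,n+'0'); print(n,c['intrinsics'].tolist(),[np.round(c[k],4).tolist() for k in c if k not in('frame','intrinsics')])
    for t in ['focus_head','lock_ring','stand','fixture','handle_tip','cleaner','spare_tube']:
        print(t,[(np.round(d['point'],1).tolist(),round(d['p'],2)) for d in manip.find_in(n,t)][:2])
E
```

```text
pics
{'clock': np.float64(0.0), 'joint_pos': array([ 1.254,  0.537, -0.004,  1.539,  0.003,  1.067, -0.071]), 'joint_vel': array([-0.002, -0.   , -0.   ,  0.001, -0.001,  0.   , -0.   ]), 'effort': array([ 0.0000e+00, -5.8341e+01,  1.0480e+00, -2.5910e+01,  1.2000e-02,
        1.0000e-02, -0.0000e+00]), 'position': array([ 0.161, -0.629,  0.23 ]), 'tcp_rot': array([-0.001,  0.992,  0.125, -0.   ]), 'force': array([0.401, 0.386, 0.971]), 'ft_torque': array([ 0.007,  0.017, -0.015]), 'width': np.float64(1.004)}
scene [[494.1960142269598, 0.0, 255.03917279366993], [0.0, 494.1960142269598, 192.63314547665678], [0.0, 0.0, 1.0]] [[[0.3523, 0.9358, -0.0113], [0.5854, -0.2298, -0.7775], [-0.7302, 0.2673, -0.6288]], [-0.1214, -0.2816, 1.7613]]
focus_head [([193.0, 183.0], 0.8), ([197.0, 209.3], 0.73)]
lock_ring [([195.4, 176.7], 0.68)]
stand [([196.4, 213.3], 0.96)]
fixture [([289.1, 186.9], 0.88)]
handle_tip [([330.0, 151.6], 0.79)]
cleaner [([301.2, 245.1], 0.73)]
spare_tube [([153.3, 212.4], 0.88), ([191.3, 182.9], 0.57)]
top [[454.28875900591055, 0.0, 254.39085264255874], [0.0, 454.28875900591055, 195.31308246816192], [0.0, 0.0, 1.0]] [[[0.0032, -1.0, 0.0041], [-0.9954, -0.0036, -0.0959], [0.0959, -0.0037, -0.9954]], [-0.0735, 0.6055, 1.1365]]
focus_head [([317.1, 246.8], 0.93)]
lock_ring [([315.5, 256.3], 0.67), ([157.6, 238.8], 0.64)]
stand [([302.6, 246.0], 0.95)]
fixture [([202.7, 231.4], 0.95), ([156.0, 241.3], 0.28)]
handle_tip [([160.9, 240.0], 0.93), ([313.0, 251.6], 0.6)]
cleaner [([239.5, 138.5], 0.81)]
spare_tube [([358.1, 245.7], 0.8), ([205.5, 235.1], 0.4)]
wrist [[313.79391576721633, 0.0, 258.4669345713187], [0.0, 313.79391576721633, 194.23014408196522], [0.0, 0.0, 1.0]] [[[-0.0013, -0.9601, -0.2796, 0.0714], [1.0, -0.0014, 0.0001, -0.001], [-0.0005, -0.2796, 0.9601, -0.1419], [0.0, 0.0, 0.0, 1.0]]]
focus_head []
lock_ring []
stand []
fixture []
handle_tip []
cleaner []
spare_tube []
```

View pics/scene0.png

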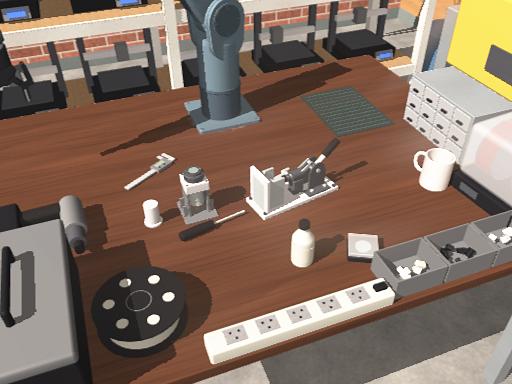

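View pics/top0.png

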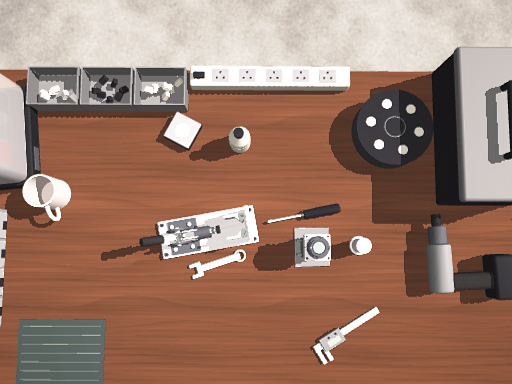

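```bash
python3 - <<'E'
import cv2
t=cv2.imread('pics/top0.png'); cv2.imwrite('pics/topz.png',cv2.resize(t[180:310,120:380],None,fx=3,fy=3,interpolation=cv2.INTER_CUBIC))
t=cv2.imread('pics/scene0.png'); cv2.imwrite('pics/scenez.png',cv2.resize(t[110:290,120:380],None,fx=3,fy=3,interpolation=cv2.INTER_CUBIC))
E
```

```text
(no output)
```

View pics/topz.png

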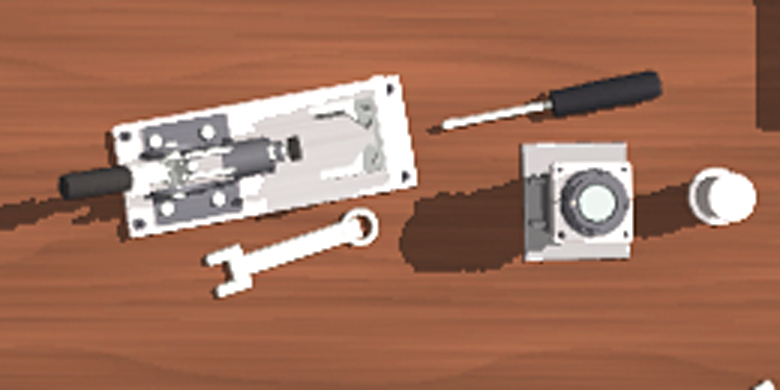

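View pics/scenez.png

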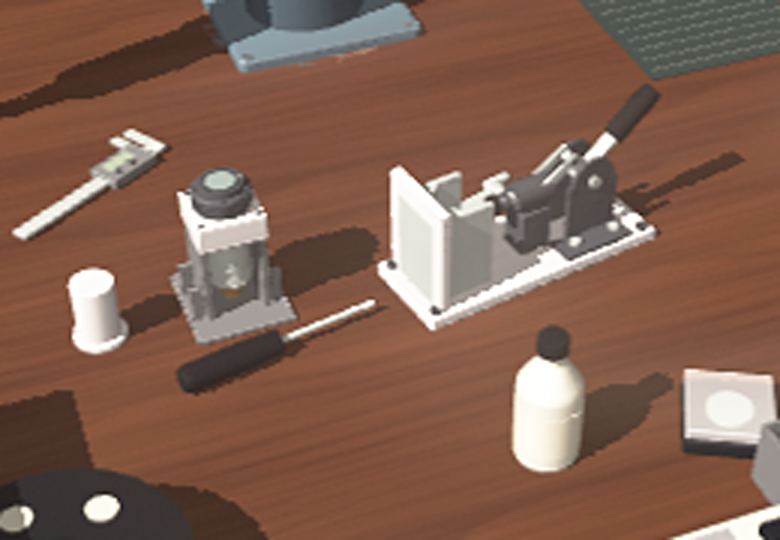

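The views agree: the head on its stand is at top ≈ (317, 247), and the fixture at about (203, 231), with its handle towards world +y. The rails run roughly along world x. Next I'll take coarse positions, then use the wrist camera up close.

```bash
cat >> h.py <<'E'
def ray(c,uv,o=None):
    K=c['intrinsics']; d=np.linalg.inv(K)@np.array([uv[0],uv[1],1.])
    if 'T_tool_cam' in c:
        from scipy.spatial.transform import Rotation as Ro
        q=o['tcp_rot']; Rt=Ro.from_quat([q[1],q[2],q[3],q[0]]).as_matrix(); T=c['T_tool_cam']
        return Rt@T[:3,3]+o['position'], Rt@T[:3,:3]@d
    return -c['R'].T@c['t'], c['R'].T@d
def onz(c,uv,z,o=None):
    p,d=ray(c,uv,o); return p+d*(z-p[2])/d[2]
E
python3 - <<'E'
from h import *
c=manip.read_camera('top')
z=lambda u,v:(120+u/3,180+v/3)
print('base corners',[onz(c,z(*p),.012).round(3) for p in [(108,128),(395,77),(417,184),(130,238)]])
print('housing top corners',[onz(c,z(*p),.111).round(3) for p in [(553,163),(633,163),(633,243),(553,243)]])
print('stand base',[onz(c,z(*p),.005).round(3) for p in [(522,143),(629,143),(633,260),(526,261)]])
print('ring top',onz(c,z(597,203),.135).round(3))
print('bottle',onz(c,(239,138),.1).round(3),'tube',onz(c,(361,245),.062).round(3))
E
```

```text
base corners [array([0.535, 0.183, 0.012]), array([ 0.58 , -0.065,  0.012]), array([ 0.488, -0.084,  0.012]), array([0.441, 0.162, 0.012])]
housing top corners [array([ 0.505, -0.19 ,  0.111]), array([ 0.506, -0.253,  0.111]), array([ 0.443, -0.252,  0.111]), array([ 0.443, -0.189,  0.111])]
stand base [array([ 0.524, -0.175,  0.005]), array([ 0.524, -0.268,  0.005]), array([ 0.424, -0.27 ,  0.005]), array([ 0.423, -0.178,  0.005])]
ring top [ 0.475 -0.221  0.135]
bottle [ 0.739 -0.033  0.1  ] tube [ 0.48  -0.335  0.062]
```

{"fn": "play_rows", "kwargs": {"rows": [[[0, 0, -0.5, -8.4, 1], [0, 0, -0.5, -8.4, 1], [0, 0, -0.5, -8.4, 1], [0, 0, -0.5, -8.4, 1], [0, 0, -0.5, -8.4, 1], [0, 0, -0.5, -8.4, 1], [0, 0, -0.5, -8.4, 1], [0, 0, -0.5, -8.4, 1], [0, 0, -0.5, -8.4, 1]]]}}

```text
clock: 2.15
position: [0.1612, -0.6297, 0.2765]
tcp_rot: [-0.0, 0.705, 0.709, -0.0]
force: [-0.2, 0.3, 0.1]
width: 1.005
```

{"fn": "play_rows", "kwargs": {"rows": [[[3, 2.3, 0, 0, 1], [3, 2.3, 0, 0, 1], [3, 2.3, 0, 0, 1], [3, 2.3, 0, 0, 1], [3, 2.3, 0, 0, 1], [3, 2.3, 0, 0, 1], [3, 2.3, 0, 0, 1], [3, 2.3, 0, 0, 1], [3, 2.3, 0, 0, 1], [3, 2.3, 0, 0, 1], [3, 2.3, 0, 0, 1], [3, 2.3, 0, 0, 1], [2, 2.3, 0, 0, 1], [0, 1, 0, 0, 1], [0, 0, 0, 0, 1]]]}}

```text
clock: 3.65
position: [0.4716, -0.2496, 0.2763]
tcp_rot: [0.0, 0.707, 0.708, 0.0]
force: [0.5, 0.1, 0.1]
width: 0.997
```

```bash
python3 - <<'E'
from h import *
o,c=snap('wrist','w1'); print(o['clock'],o['position'].round(4),o['tcp_rot'].round(4),o['joint_pos'].round(3))
for t in ['focus_head','lock_ring','stand','fixture','handle_tip','spare_tube']:
    print(t,[(np.round(d['point'],1).tolist(),round(d['p'],2)) for d in manip.find_in('wrist',t)][:2])
E
```

```text
3.65 [ 0.4716 -0.2496  0.2763] [3.000e-04 7.067e-01 7.075e-01 2.000e-04] [ 0.814  0.334 -0.512  1.775  0.183  1.08   0.241]
focus_head [([262.9, 145.2], 0.83), ([256.2, 111.9], 0.37)]
lock_ring [([267.8, 128.6], 0.68)]
stand [([252.8, 113.0], 0.59)]
fixture [([300.8, 6.0], 0.94)]
handle_tip []
spare_tube [([264.1, 229.5], 0.73), ([258.6, 124.7], 0.35)]
```

View pics/w1.png

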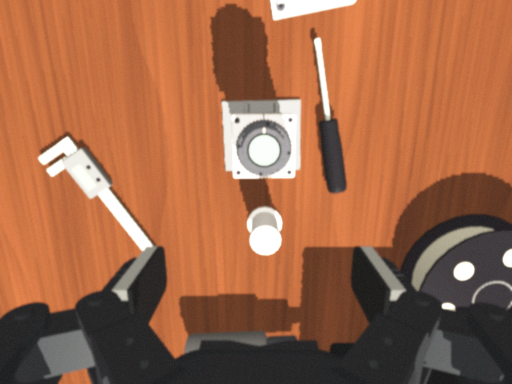

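```bash
python3 - <<'E'
import cv2
t=cv2.imread('pics/w1.png'); cv2.imwrite('pics/w1z.png',cv2.resize(t[85:195,205:315],None,fx=5,fy=5,interpolation=cv2.INTER_CUBIC))
E
```

```text
(no output)
```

View pics/w1z.png

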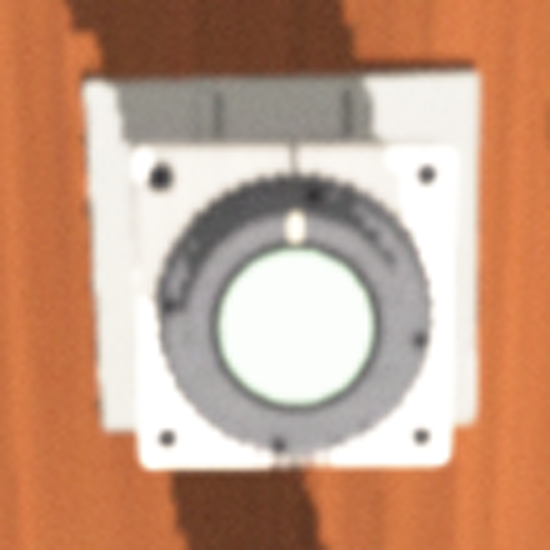

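The housing's top corners in the zoom are about (133,148), (460,148), (455,468) and (137,470). The barrel index mark points up (+y).

```bash
python3 - <<'E'
from h import *
c=manip.read_camera('wrist'); o=manip.get_obs()
z=lambda u,v:(205+u/5-.4,85+v/5-.4)
P=[onz(c,z(*p),.111,o) for p in [(133,148),(460,148),(455,468),(137,470)]]
print([p.round(4) for p in P], np.mean(P,0))
for a,b in [(0,1),(3,2)]:print(np.degrees(np.arctan2(*(P[b]-P[a])[1::-1])))
for a,b in [(0,3),(1,2)]:print(np.degrees(np.arctan2(*(P[b]-P[a])[1::-1]))+90)
print('stub',onz(c,z(297,328),.135,o),'stand',[onz(c,z(*p),.005,o).round(4) for p in [(85,78),(478,72)]])
E
```

```text
[array([ 0.4443, -0.1889,  0.111 ]), array([ 0.5063, -0.1891,  0.111 ]), array([ 0.5073, -0.2514,  0.111 ]), array([ 0.4433, -0.2516,  0.111 ])] [ 0.47530148 -0.22023845  0.111     ]
-0.18350447255321672
0.18500745247230788
-0.8459385915546136
0.8467547101453903
stub [ 0.47504174 -0.21964896  0.135     ] stand [array([ 0.4237, -0.1753,  0.005 ]), array([ 0.5228, -0.1742,  0.005 ])]
```

{"fn": "play_rows", "kwargs": {"rows": [[[3.5, 0.6, -0.5, 0, 1], [3.5, 0.6, -0.5, 0, 1], [3.5, 0.6, -0.5, 0, 1], [3.5, 0.6, -0.5, 0, 1], [3.5, 0.6, -0.5, 0, 1], [3.5, 0.6, -0.5, 0, 1], [2, 0.6, -0.5, 0, 1], [0, 0, 0, 0, 1], [0, 0, 0, 0, 1], [0, 0, 0, 0, 1]]]}}

```text
clock: 5.05
position: [0.5122, -0.0215, 0.3109]
tcp_rot: [-0.0, 0.708, 0.706, -0.001]
force: [-0.7, -0.1, -0.1]
width: 0.999
```

```bash
python3 - <<'E'
from h import *
o,c=snap('wrist','w2'); print(o['clock'],o['position'].round(4),o['tcp_rot'].round(4),o['joint_pos'].round(3),o['joint_vel'].round(3))
import pickle; pickle.dump((o,{k:c[k] for k in c}),open('w2.pkl','wb'))
t=cv2.imread('pics/w2.png'); cv2.imwrite('pics/w2z.png',cv2.resize(t[0:300,130:430],None,fx=2,fy=2,interpolation=cv2.INTER_CUBIC))
E
```

```text
5.05 [ 0.5122 -0.0215  0.3109] [-0.000e+00  7.081e-01  7.061e-01 -6.000e-04] [ 0.481  0.28  -0.635  1.774  0.181  1.148 -0.213] [ 0.004  0.001 -0.001  0.001 -0.001 -0.001 -0.002]
```

View pics/w2z.png

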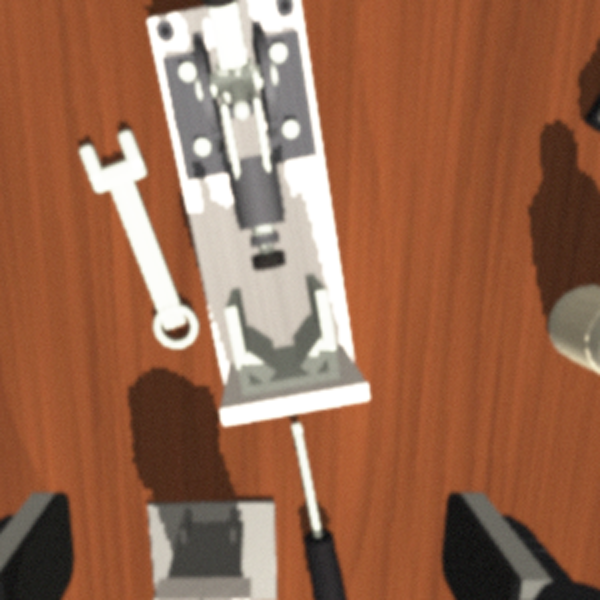

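```bash
python3 - <<'E'
import cv2
t=cv2.imread('pics/w2.png'); cv2.imwrite('pics/w2y.png',cv2.resize(t[120:220,225:325],None,fx=6,fy=6,interpolation=cv2.INTER_CUBIC))
cv2.imwrite('pics/w2x.png',cv2.resize(t[0:100,195:315],None,fx=6,fy=6,interpolation=cv2.INTER_CUBIC)[:590])
E
```

```text
(no output)
```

View pics/w2y.png

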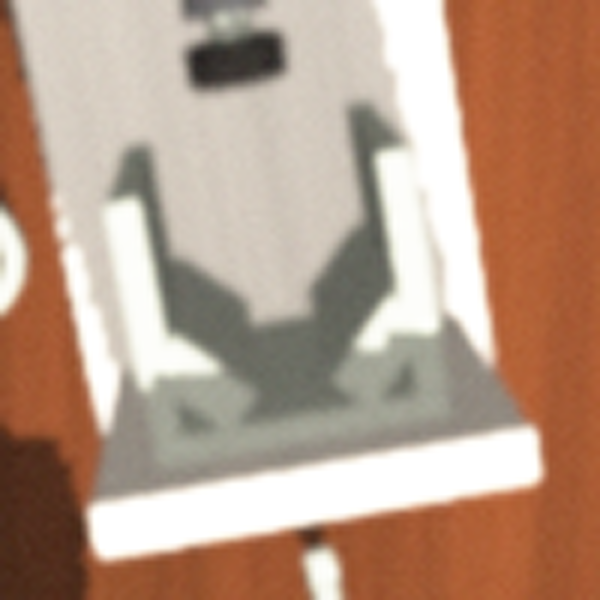

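View pics/w2x.png

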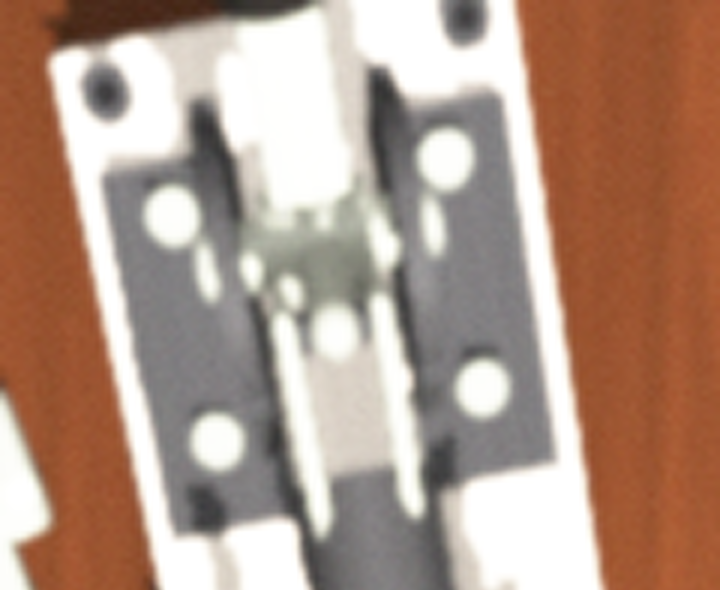

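```bash
python3 - <<'E'
from h import *
import pickle; o,c=pickle.load(open('w2.pkl','rb'))
from scipy.optimize import least_squares
y=lambda u,v:(225+u/6-.42,120+v/6-.42); x=lambda u,v:(195+u/6-.42,v/6-.42)
obs=[(y(88,505),(-42,-32.5,118)),(y(540,428),(42,-32.5,118)),(y(104,203),(-29,20,100)),(y(140,197),(-23,20,100)),(y(373,152),(23,20,100)),(y(410,145),(29,20,100)),(x(50,55),(-48,195,12))]
L=np.array([b for a,b in obs])/1e3; W=np.array([onz(c,a,b[2]/1e3,o) for a,b in obs])
def f(p):
    cs,s=np.cos(p[2]),np.sin(p[2]); return np.r_[p[0]+cs*L[:,0]-s*L[:,1]-W[:,0],p[1]+s*L[:,0]+cs*L[:,1]-W[:,1]]
for sel in [slice(None)]:
    r=least_squares(f,[.52,-.02,.18]); print(r.x,np.degrees(r.x[2]),(f(r.x)*1e3).round(1))
E
```

```text
[ 0.52608084 -0.01907508  0.18402236] 10.543704317517046 [ 0.3 -0.9  0.4 -0.5  1.1  0.1 -0.4 -0.4  0.4 -0.2 -0.2 -0.1 -0.2  0.8]
```

{"fn": "play_rows", "kwargs": {"rows": [[[-4, -0.7, 0, 0, 1], [-4, -0.8, 0, 0, 1], [-4, -0.7, 0, 0, 1], [-4, -0.8, 0.5, 0, 1], [-3.9, -0.7, 1, 0, 1], [0, 0, 3, 0, 1], [0, 0, 3.5, 0, 1], [0, 0, 3.5, 0, 1], [0, 0, 0, 0, 1], [0, 0, 0, 0, 1]]]}}

```text
clock: 6.1
position: [0.4752, -0.2194, 0.1967]
tcp_rot: [-0.0, 0.708, 0.707, -0.0]
force: [1.0, 0.6, 1.1]
width: 0.997
```

```bash
python3 - <<'E'
from h import *
o,c=snap('wrist','w3'); print(o['clock'],o['position'].round(4),o['tcp_rot'].round(4),o['force'].round(2))
o,c=snap('scene','s3'); t=cv2.imread('pics/s3.png'); cv2.imwrite('pics/s3z.png',cv2.resize(t[90:250,120:290],None,fx=3,fy=3,interpolation=cv2.INTER_CUBIC))
E
```

```text
6.1 [ 0.4752 -0.2194  0.1967] [-4.000e-04  7.076e-01  7.066e-01 -2.000e-04] [1.   0.57 1.05]
```

View pics/w3.png

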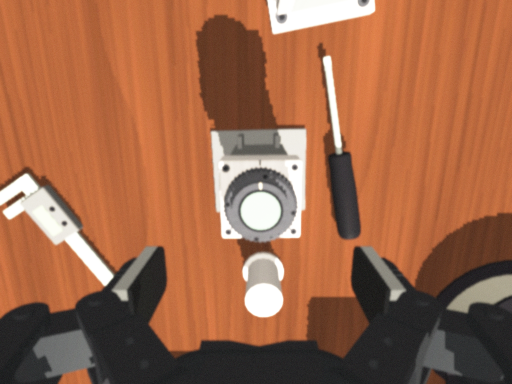

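View pics/s3z.png

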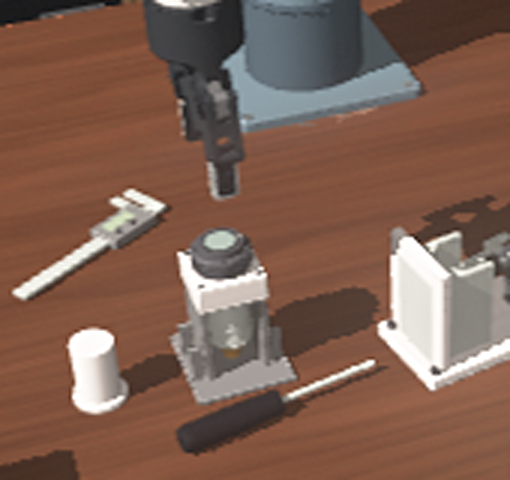

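{"fn": "play_rows", "kwargs": {"rows": [[[-0.1, 0, 3, 0, 1], [0, 0, 3, 0, 1], [0, 0, 3, 0, 1], [0, 0, 2, 0, 1], [0, 0, 1.1, 0, 1], [0, 0, 0, 0, 1], [0, 0, 0, 0, 1]]]}}

```text
clock: 6.9
position: [0.4766, -0.2203, 0.0766]
tcp_rot: [0.001, 0.707, 0.707, 0.0]
force: [-0.1, -0.3, 0.6]
width: 1.003
```

```bash
python3 - <<'E'
from h import *
o,c=snap('wrist','w4'); print(o['clock'],o['position'].round(4),o['tcp_rot'].round(4),o['force'].round(2))
E
```

```text
6.9 [ 0.4766 -0.2203  0.0766] [1.100e-03 7.073e-01 7.069e-01 4.000e-04] [-0.06 -0.25  0.65]
```

View pics/w4.png

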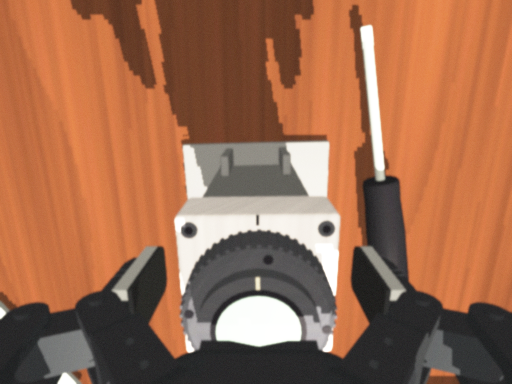

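The housing (columns 178–338) is centred between the fingers (164–355). I'm closing on it now.

{"fn": "play_rows", "kwargs": {"rows": [[[0, 0, 0, 0, -1], [0, 0, 0, 0, -1], [0, 0, 0, 0, -1], [0, 0, 0, 0, -1], [0, 0, 0, 0, -1], [0, 0, 0, 0, -1], [0, 0, 0, 0, -1], [0, 0, 0, 0, -1]]], "force": 80}}

```text
clock: 7.75
position: [0.4764, -0.2202, 0.0767]
tcp_rot: [0.001, 0.707, 0.707, 0.0]
force: [-2.1, -0.4, 8.7]
width: 0.715
```

```bash
python3 - <<'E'
from h import *
o,c=snap('wrist','w5'); print(o['clock'],o['position'].round(4),o['tcp_rot'].round(4),o['force'].round(2),o['width'])
E
```

```text
7.75 [ 0.4764 -0.2202  0.0767] [1.000e-03 7.073e-01 7.069e-01 2.000e-04] [-2.13 -0.39  8.67] 0.7146186274051363
```

View pics/w5.png

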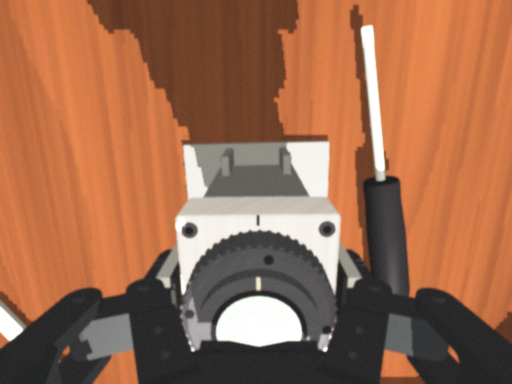

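{"fn": "play_rows", "kwargs": {"rows": [[[0, 0, -0.5, 0, -1], [0, 0, -1, 0, -1], [0, 0, -1.5, 0, -1], [0, 0, -2, 0, -1], [0, 0, -2, 0, -1], [0, 0, -2, 0, -1], [0, 0, -2, 0, -1], [0, 0, -1.5, 0, -1], [0, 0, -1, 0, -1], [0, 0, 0, 0, -1], [0, 0, 0, 0, -1], [0, 0, 0, 0, -1]]]}}

```text
clock: 9.0
position: [0.4748, -0.2196, 0.2094]
tcp_rot: [-0.001, 0.707, 0.707, -0.0]
force: [0.1, -0.3, -4.3]
width: 0.708
```

```bash
python3 - <<'E'
from h import *
o,c=snap('wrist','w6'); print(o['clock'],o['position'].round(4),o['tcp_rot'].round(4),o['force'].round(2),o['ft_torque'].round(3),o['width'])
o,c=snap('scene','s6'); t=cv2.imread('pics/s6.png'); cv2.imwrite('pics/s6z.png',cv2.resize(t[60:250,120:310],None,fx=3,fy=3,interpolation=cv2.INTER_CUBIC))
E
```

```text
9.0 [ 0.4748 -0.2196  0.2094] [-8.000e-04  7.073e-01  7.069e-01 -3.000e-04] [ 0.08 -0.34 -4.27] [-0.056 -0.021 -0.021] 0.7082587534255358
```

View pics/w6.png

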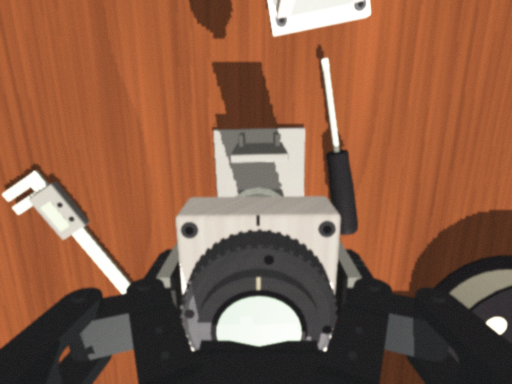

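View pics/s6z.png

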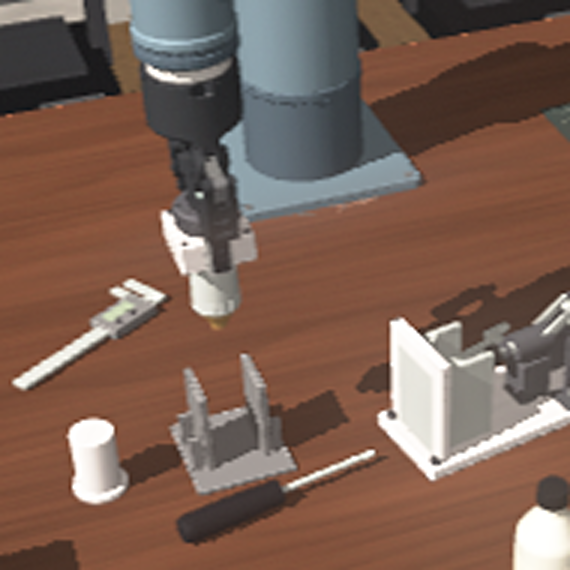

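{"fn": "play_rows", "kwargs": {"rows": [[[1, 0.3, 0, 0, -1], [2.5, 0.6, 0, 0, -1], [3, 0.7, 0, 0, -1], [3, 0.7, 0, 0, -1], [3, 0.7, 0, 0, -1], [3, 0.7, 0, 0, -1], [2.6, 0.7, 0, 0, -1], [1.5, 0.4, 0, 0, -1], [1, 0.2, 0, 0, -1], [0, 0, 0, -3.5, -1], [0, 0, 0, -3.5, -1], [0, 0, 0, -3.5, -1], [0, 0, 0, 0, -1], [0, 0, 0, 0, -1], [0, 0, 0, 0, -1]]]}}

```text
clock: 10.6
position: [0.5255, -0.0139, 0.2102]
tcp_rot: [-0.0, 0.64, 0.768, -0.0]
force: [-0.5, -0.6, -4.9]
width: 0.711
```

```bash
cat >> h.py <<'E'
FX=np.array([.5261,-.0191]); FA=.184
def fix(p):
    d=np.array(p)[:2]-FX; return np.array([np.cos(FA)*d[0]+np.sin(FA)*d[1],-np.sin(FA)*d[0]+np.cos(FA)*d[1]])*1e3
def st():
    o=manip.get_obs(); q=o['tcp_rot']; print('t',o['clock'],'pos',o['position'].round(4),'fix mm',fix(o['position']).round(1),'yaw-fix',round(np.degrees(2*np.arctan2(q[2],q[1])-np.pi/2-FA),2),'q',q.round(4),'F',o['force'].round(1),'T',o['ft_torque'].round(2),'w',round(float(o['width']),3),'j',o['joint_pos'].round(2)); return o
E
python3 - <<'E'
from h import *
st(); o,c=snap('wrist','w7'); snap('top','t7'); t=cv2.imread('pics/t7.png'); cv2.imwrite('pics/t7z.png',cv2.resize(t[170:300,120:320],None,fx=4,fy=4,interpolation=cv2.INTER_CUBIC))
E
```

```text
t 10.6 pos [ 0.5255 -0.0139  0.2102] fix mm [0.4 5.2] yaw-fix -0.15 q [-0.000e+00  6.402e-01  7.682e-01 -1.000e-04] F [-0.5 -0.6 -4.9] T [ 0.01  0.02 -0.07] w 0.711 j [ 0.42  0.42 -0.61  1.86  0.29  0.95 -0.13]
```

View pics/w7.png

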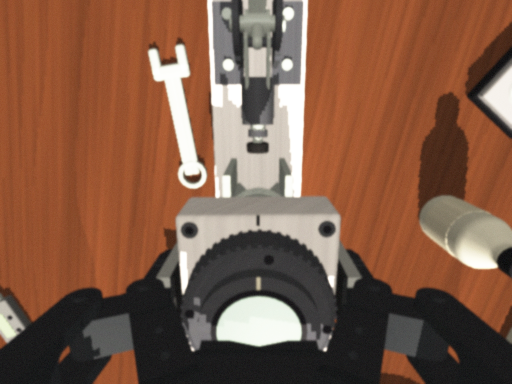

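{"fn": "play_rows", "kwargs": {"rows": [[[0.1, 0, 1, 0, -1], [0, 0, 1.5, 0, -1], [0, 0, 1.5, 0, -1], [0, 0, 1.5, 0, -1], [0, 0, 1.5, 0, -1], [0, 0, 1.5, 0, -1], [0, 0, 1.2, 0, -1], [0, 0, 0.8, 0, -1], [0, 0, 0.5, 0, -1], [0, 0, 0, 0, -1], [0, 0, 0, 0, -1]]]}}

```text
clock: 11.8
position: [0.5258, -0.0128, 0.1007]
tcp_rot: [0.0, 0.64, 0.769, 0.0]
force: [0.2, 0.7, -4.3]
width: 0.712
```

```bash
python3 - <<'E'
from h import *
st(); o,c=snap('wrist','w8'); snap('scene','s8'); t=cv2.imread('pics/s8.png'); cv2.imwrite('pics/s8z.png',cv2.resize(t[90:230,210:370],None,fx=4,fy=4,interpolation=cv2.INTER_CUBIC))
E
```

```text
t 11.8 pos [ 0.5258 -0.0128  0.1007] fix mm [0.9 6.2] yaw-fix -0.07 q [3.000e-04 6.396e-01 7.687e-01 3.000e-04] F [ 0.2  0.7 -4.3] T [ 0.04 -0.01 -0.02] w 0.712 j [ 0.35  0.58 -0.53  1.94  0.42  0.74 -0.24]
```

View pics/w8.png

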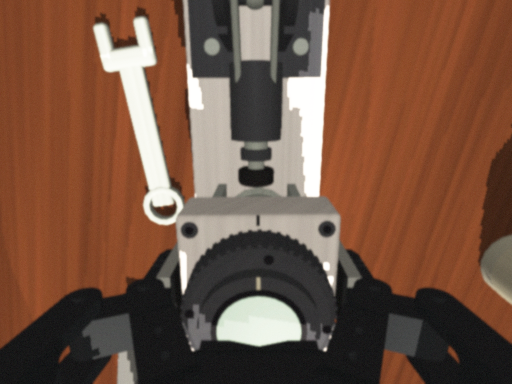

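View pics/s8z.png

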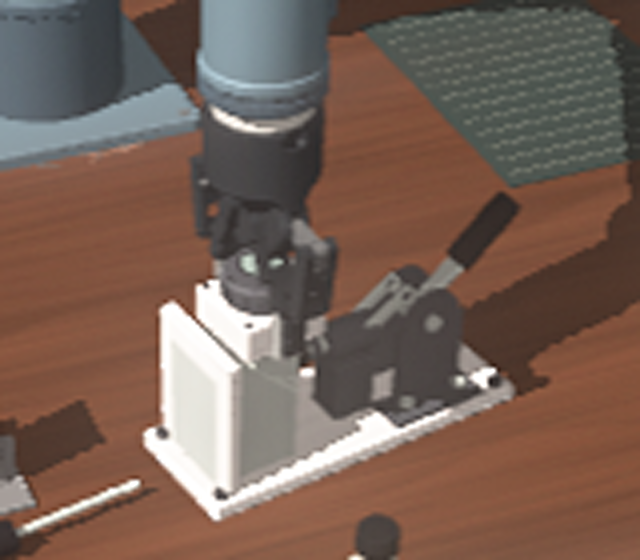

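The barrel is inside the slot without side force, and the plunger (col 257) is in line with the housing mark (258). Lowering the last 9 mm.

{"fn": "play_rows", "kwargs": {"rows": [[[0, 0, 0.3, 0, -1], [0, 0, 0.2, 0, -1], [0, 0, 0.2, 0, -1], [0, 0, 0.1, 0, -1], [0, 0, 0.1, 0, -1], [0, 0, 0, 0, -1], [0, 0, 0, 0, -1]]]}}

```text
clock: 12.6
position: [0.5253, -0.0129, 0.0917]
tcp_rot: [0.0, 0.64, 0.769, -0.0]
force: [-4.9, -0.4, 5.2]
width: 0.712
```

```bash
python3 - <<'E'
from h import *
st()
E
```

```text
t 12.6 pos [ 0.5253 -0.0129  0.0917] fix mm [0.4 6.3] yaw-fix -0.07 q [ 1.000e-04  6.397e-01  7.687e-01 -2.000e-04] F [-4.9 -0.4  5.2] T [-0.09  0.68 -0.02] w 0.712 j [ 0.34  0.59 -0.52  1.94  0.43  0.72 -0.25]
```

{"fn": "play_rows", "kwargs": {"rows": [[[0, 0, 0, 0, 0.6], [0, 0, 0, 0, 0.8], [0, 0, 0, 0, 1], [0, 0, 0, 0, 1], [0, 0, 0, 0, 1], [0, 0, 0, 0, 1]]]}}

```text
clock: 13.2
position: [0.5255, -0.0128, 0.0913]
tcp_rot: [0.0, 0.64, 0.769, 0.0]
force: [0.1, 0.3, -0.4]
width: 0.998
```

```bash
python3 - <<'E'
from h import *
st(); o,c=snap('wrist','w9')
E
```

```text
t 13.2 pos [ 0.5255 -0.0128  0.0913] fix mm [0.5 6.3] yaw-fix -0.07 q [0.     0.6396 0.7687 0.    ] F [ 0.1  0.3 -0.4] T [-0.01 -0.01 -0.03] w 0.998 j [ 0.34  0.59 -0.52  1.94  0.43  0.72 -0.25]
```

View pics/w9.png

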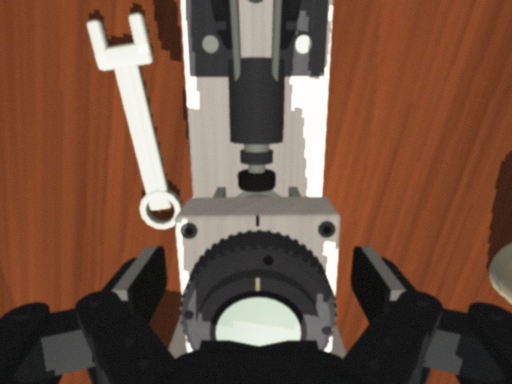

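{"fn": "play_rows", "kwargs": {"rows": [[[0, 0, -1, 0, 1], [0, 0, -2, 0, 1], [0, 0, -3, 0, 1], [0, 0, -3.5, 0, 1], [0, 0, -3.5, 0, 1], [1, 0, -2, 0, 1], [3, 0, 0, 0, -1], [4, 0, 0, 0, -1], [4, 0, 0, 0, -1], [4, 0, 0, 0, -1], [4, 0, 0, 0, -1], [3, 0, 0, 0, -1], [1, 0, 0, 0, -1], [0, 0, 0, 0, -1], [0, 0, 0, 0, -1]]]}}

```text
clock: 14.75
position: [0.4823, 0.2215, 0.2413]
tcp_rot: [0.0, 0.64, 0.768, -0.0]
force: [0.2, -0.7, 1.2]
width: 0.002
```

```bash
python3 - <<'E'
from h import *
st(); o,c=snap('wrist','w10');snap('scene','s10'); t=cv2.imread('pics/s10.png'); cv2.imwrite('pics/s10z.png',cv2.resize(t[70:230,210:390],None,fx=4,fy=4,interpolation=cv2.INTER_CUBIC)[:600])
snap('top','t10'); t=cv2.imread('pics/t10.png'); cv2.imwrite('pics/t10z.png',cv2.resize(t[170:300,120:320],None,fx=4,fy=4,interpolation=cv2.INTER_CUBIC))
E
```

```text
t 14.75 pos [0.4823 0.2215 0.2413] fix mm [  1.  244.6] yaw-fix -0.15 q [ 4.000e-04  6.402e-01  7.682e-01 -4.000e-04] F [ 0.2 -0.7  1.2] T [-0.03  0.02 -0.04] w 0.002 j [ 0.03  0.41 -0.7   1.81  0.3   1.03 -0.6 ]
```

View pics/s10z.png

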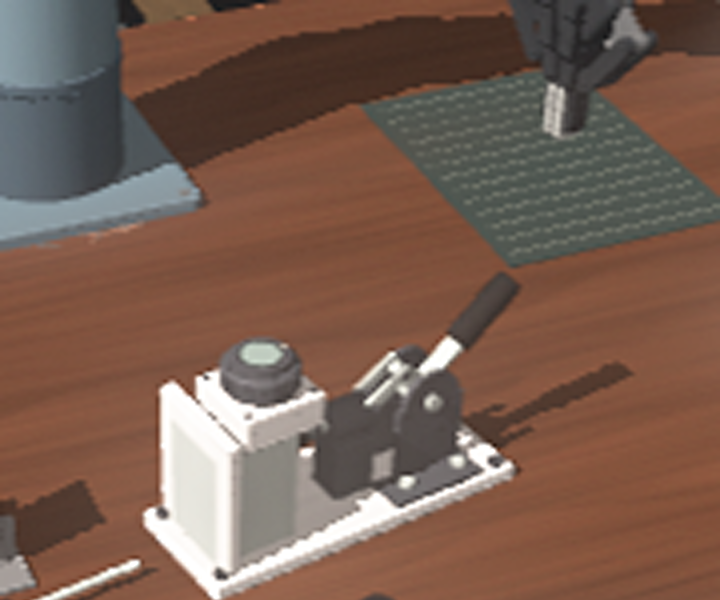

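View pics/t10z.png

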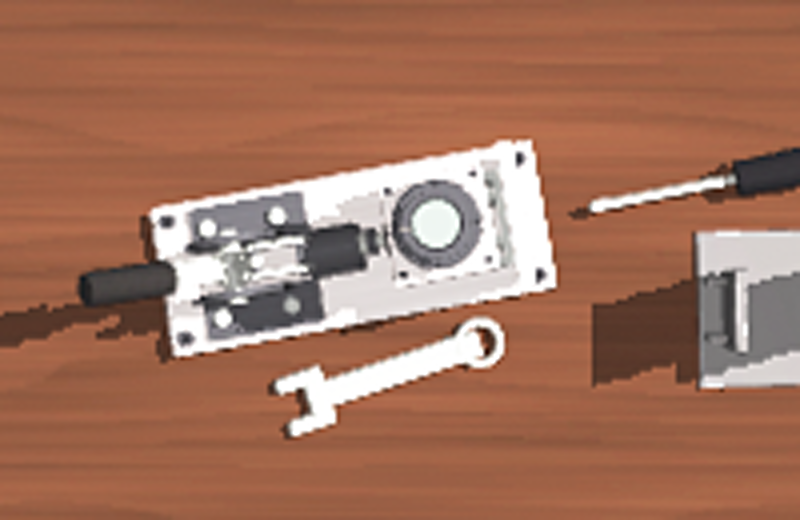

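{"fn": "play_rows", "kwargs": {"rows": [[[0, -0.1, 3, 0, -1], [0, 0, 3.5, 0, -1], [0, 0, 3.5, 0, -1], [0, 0, 1.8, 0, -1], [0, 0, 0.5, 0, -1], [-0.7, 0, 0, 0, -1], [-0.7, 0, 0, 0, -1], [-0.7, 0, 0, 0, -1], [-0.7, 0, -0.2, 0, -1], [0, 0, 0, 0, -1]]]}}

```text
clock: 15.9
position: [0.487, 0.2023, 0.1242]
tcp_rot: [-0.001, 0.638, 0.77, 0.006]
force: [-5.1, 14.5, 12.2]
width: -0.001
```

```bash
python3 - <<'E'
from h import *
st(); snap('scene','s11'); t=cv2.imread('pics/s11.png'); cv2.imwrite('pics/s11z.png',cv2.resize(t[70:230,210:390],None,fx=4,fy=4,interpolation=cv2.INTER_CUBIC)[:600])
E
```

```text
t 15.9 pos [0.487  0.2023 0.1242] fix mm [  2.1 224.8] yaw-fix 0.1 q [-0.0014  0.6385  0.7696  0.0061] F [-5.1 14.5 12.2] T [ 2.93  1.24 -0.08] w -0.001 j [ 0.01  0.56 -0.62  1.93  0.44  0.79 -0.67]
```

View pics/s11z.png

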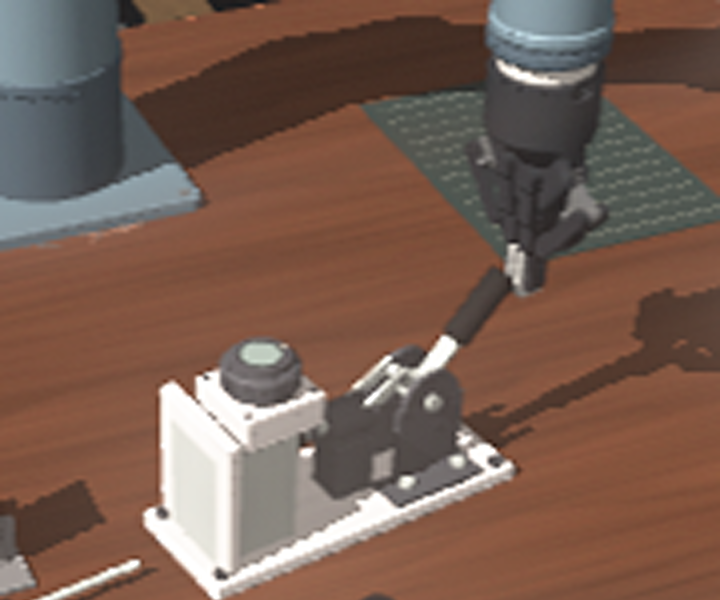

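{"fn": "play_rows", "kwargs": {"rows": [[[-0.6, 0, -0.5, 0, -1], [-0.7, 0, -0.5, 0, -1], [-0.7, 0, -0.4, 0, -1], [-0.7, 0, -0.3, 0, -1], [-0.7, 0, -0.2, 0, -1], [-0.8, 0, -0.1, 0, -1], [-0.8, 0, 0, 0, -1], [0, 0, 0, 0, -1]]]}}

```text
clock: 16.75
position: [0.4961, 0.1465, 0.1415]
tcp_rot: [0.0, 0.64, 0.768, 0.002]
force: [-0.1, 5.1, 3.7]
width: -0.001
```

```bash
python3 - <<'E'
from h import *
st(); snap('scene','s12'); t=cv2.imread('pics/s12.png'); cv2.imwrite('pics/s12z.png',cv2.resize(t[70:230,210:390],None,fx=4,fy=4,interpolation=cv2.INTER_CUBIC)[:600])
E
```

```text
t 16.75 pos [0.4961 0.1465 0.1415] fix mm [  0.8 168.3] yaw-fix -0.12 q [3.000e-04 6.399e-01 7.684e-01 1.500e-03] F [-0.1  5.1  3.7] T [ 0.99  0.   -0.02] w -0.001 j [ 0.12  0.52 -0.63  1.94  0.41  0.82 -0.55]
```

View pics/s12z.png

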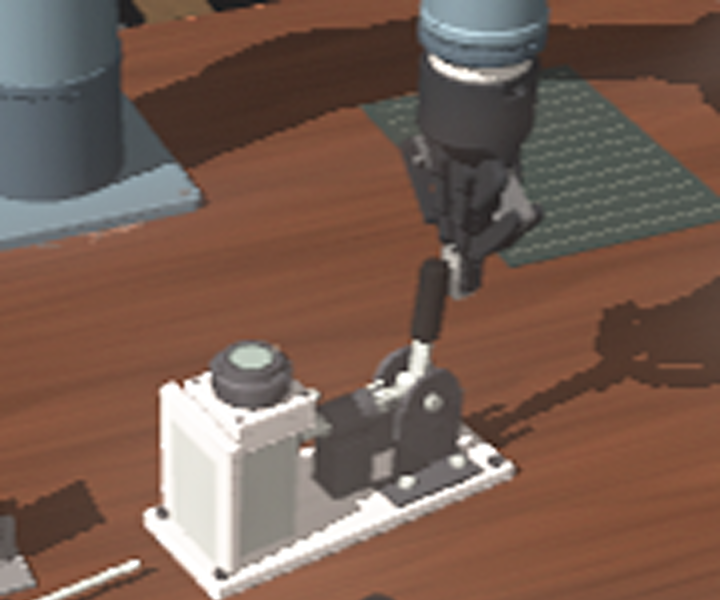

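{"fn": "play_rows", "kwargs": {"rows": [[[-0.6, 0, 0, 0, -1], [-0.6, 0, 0, 0, -1], [-0.4, 0, 0, 0, -1], [-0.3, 0, 0, 0, -1], [-0.2, 0, 0, 0, -1], [0, 0, 0, 0, -1], [0, 0, 0, 0, -1]]]}}

```text
clock: 17.5
position: [0.4987, 0.1253, 0.1401]
tcp_rot: [0.0, 0.64, 0.769, -0.0]
force: [-0.8, -0.1, 0.6]
width: -0.0
```

```bash
python3 - <<'E'
from h import *
st(); snap('scene','s13'); t=cv2.imread('pics/s13.png'); cv2.imwrite('pics/s13z.png',cv2.resize(t[70:230,210:390],None,fx=4,fy=4,interpolation=cv2.INTER_CUBIC)[:600])
E
```

```text
t 17.5 pos [0.4987 0.1253 0.1401] fix mm [ -0.5 147. ] yaw-fix -0.07 q [ 0.000e+00  6.396e-01  7.687e-01 -3.000e-04] F [-0.8 -0.1  0.6] T [ 0.02 -0.01 -0.01] w -0.0 j [ 0.16  0.52 -0.63  1.94  0.41  0.82 -0.51]
```

View pics/s13z.png

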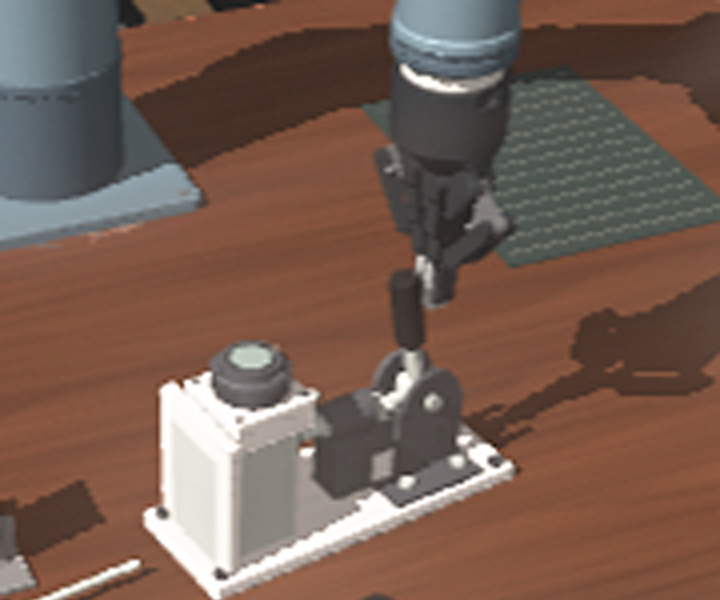

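{"fn": "play_rows", "kwargs": {"rows": [[[-0.3, 0, 0, 0, -1], [-0.3, 0, 0, 0, -1], [0, 0, 0, 0, -1], [0, 0, 0, 0, -1]]]}}

```text
clock: 17.95
position: [0.499, 0.1244, 0.1404]
tcp_rot: [-0.002, 0.638, 0.77, 0.002]
force: [-3.4, 11.7, -4.0]
width: -0.002
```

```bash
python3 - <<'E'
from h import *
st()
E
```

```text
t 17.95 pos [0.499  0.1244 0.1404] fix mm [ -0.4 146. ] yaw-fix 0.13 q [-0.0021  0.6383  0.7698  0.0023] F [-3.4 11.7 -4. ] T [2.57 0.52 0.02] w -0.002 j [ 0.17  0.51 -0.63  1.94  0.41  0.81 -0.5 ]
```

{"fn": "play_rows", "kwargs": {"rows": [[[0.7, 0, 0, 0, -1], [1.3, 0, -1, 0, -1], [0, 0, -3, 0, -1], [0, 0, -3, 0, -1], [-1, 0, -3, 0, 1], [-3, 0, 0, 0, 1], [-4, 0, 0, 0, 1], [-4, 0, 0, 0, 1], [-3, 0, 0, 0, 1], [-1, 0, 0, 0, 1], [0, 0, 0, 0, 1], [0, 0, 0, 0, 1]]]}}

```text
clock: 19.15
position: [0.5253, -0.0161, 0.2407]
tcp_rot: [-0.0, 0.639, 0.769, 0.0]
force: [0.4, 0.6, 0.2]
width: 1.002
```

```bash
python3 - <<'E'
from h import *
st(); o,c=snap('wrist','w14'); snap('top','t14'); 
t=cv2.imread('pics/w14.png'); cv2.imwrite('pics/w14z.png',cv2.resize(t[150:300,180:340],None,fx=4,fy=4,interpolation=cv2.INTER_CUBIC))
import pickle; pickle.dump((o,c),open('w14.pkl','wb'))
for n in ['wrist','top']:
  for k in ['focus_head','lock_ring','handle_tip']: print(n,k,[(np.round(d['point'],1).tolist(),round(d['p'],2)) for d in manip.find_in(n,k)][:2])
E
```

```text
t 19.15 pos [ 0.5253 -0.0161  0.2407] fix mm [-0.3  3.1] yaw-fix 0.03 q [-1.000e-04  6.389e-01  7.693e-01  4.000e-04] F [0.4 0.6 0.2] T [ 0.04 -0.03  0.04] w 1.002 j [ 0.47  0.39 -0.65  1.83  0.27  1.02 -0.11]
wrist focus_head [([258.2, 193.1], 0.58)]
wrist lock_ring [([257.6, 176.6], 0.74)]
wrist handle_tip [([263.3, 27.4], 0.98)]
top focus_head []
top lock_ring []
top handle_tip [([180.0, 234.3], 0.63)]
```

View pics/w14.png

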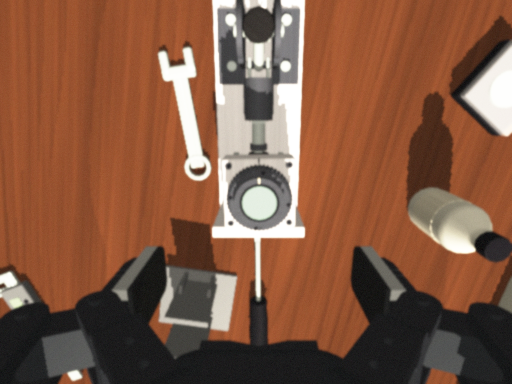

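View pics/w14z.png

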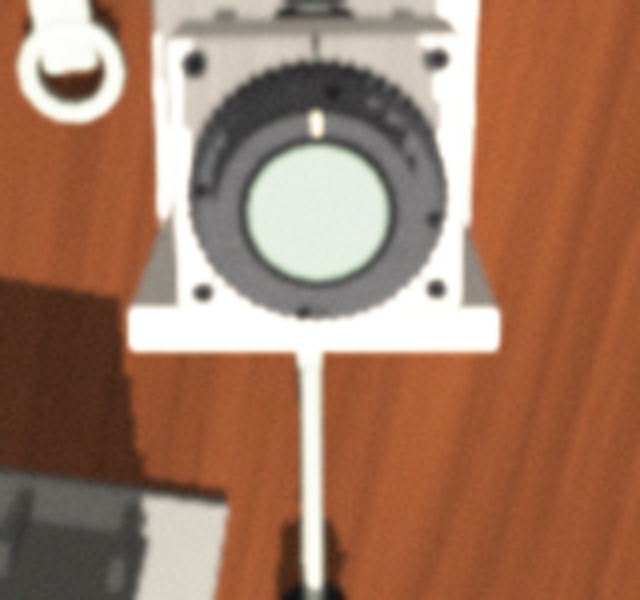

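The stub centre is at about (258.9, 202.6). The barrel index still lines up with the housing mark, the housing sits square against the back plate, and the plunger is on the barrel.

```bash
python3 - <<'E'
from h import *
import pickle; o,c=pickle.load(open('w14.pkl','rb'))
p=onz(c,(258.9,202.6),.150,o); print(p,fix(p)); p=onz(c,(258.9,202.6),.145,o); print(p,fix(p))
# housing front (+y) corners top z .126, plate front edge
z=lambda u,v:(180+u/4-.4,150+v/4-.4)
for q in [(180,38),(452,35)]: print('hous',fix(onz(c,z(*q),.126,o)))
for q in [(128,307),(498,307)]: print('plate',fix(onz(c,z(*q),.118,o)))
E
```

```text
[ 0.52632875 -0.01843202  0.15      ] [0.34710128 0.61484896]
[ 0.5266316  -0.02000551  0.145     ] [ 0.35694576 -0.9874898 ]
hous [-27.88684999  30.6223744 ]
hous [28.19626962 31.1950393 ]
plate [-42.42281188 -32.16795394]
plate [ 41.33403078 -32.25922254]
```

{"fn": "play_rows", "kwargs": {"rows": [[[-0.3, 0, 0, 0, 1], [0, 0, 1, -8, 1], [0, 0, 1.5, -8, 1], [0, 0, 1.5, -8, 1], [0, 0, 1.5, -8, 1], [0, 0, 1.5, -8, 1], [0, 0, 1.5, 0, 1], [0, 0, 1.2, 0, 1], [0, 0, 0.8, 0, 1], [0, 0, 0.2, 0, 1], [0, 0, 0, 0, 1], [0, 0, 0, 0, 1]]]}}

```text
clock: 20.75
position: [0.5264, -0.0208, 0.1338]
tcp_rot: [0.0, 0.338, 0.941, 0.0]
force: [-0.2, -0.3, -0.0]
width: 1.0
```

```bash
python3 - <<'E'
from h import *
st(); o,c=snap('wrist','w15')
E
```

```text
t 20.75 pos [ 0.5264 -0.0208  0.1338] fix mm [-0.  -1.7] yaw-fix 39.91 q [5.000e-04 3.383e-01 9.410e-01 1.000e-04] F [-0.2 -0.3 -0. ] T [0.04 0.05 0.05] w 1.0 j [ 0.51  0.57 -0.72  1.91  0.5   0.84  0.41]
```

View pics/w15.png

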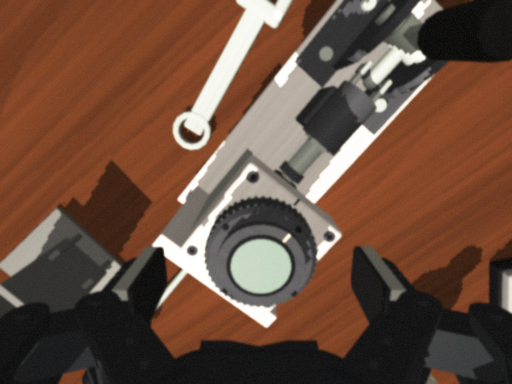

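{"fn": "play_rows", "kwargs": {"rows": [[[0.15, 0.12, 0.35, 0, 1], [0, 0, 0, 0, 1], [0, 0, 0, 0, -1], [0, 0, 0, 0, -1], [0, 0, 0, 0, -1], [0, 0, 0, 0, -1], [0, 0, 0, 0, -1], [0, 0, 0, 0, -1], [0, 0, 0, 0, -1], [0, 0, 0, 0, -1]]], "force": 45}}

```text
clock: 21.8
position: [0.5257, -0.0189, 0.1303]
tcp_rot: [0.0, 0.338, 0.941, -0.0]
force: [-2.5, 0.1, 5.2]
width: 0.609
```

```bash
python3 - <<'E'
from h import *
st(); o,c=snap('wrist','w16')
E
```

```text
t 21.8 pos [ 0.5257 -0.0189  0.1303] fix mm [-0.4  0.2] yaw-fix 39.93 q [ 2.000e-04  3.382e-01  9.411e-01 -0.000e+00] F [-2.5  0.1  5.2] T [ 0.01  0.33 -0.01] w 0.609 j [ 0.5   0.58 -0.72  1.91  0.5   0.84  0.4 ]
```

View pics/w16.png

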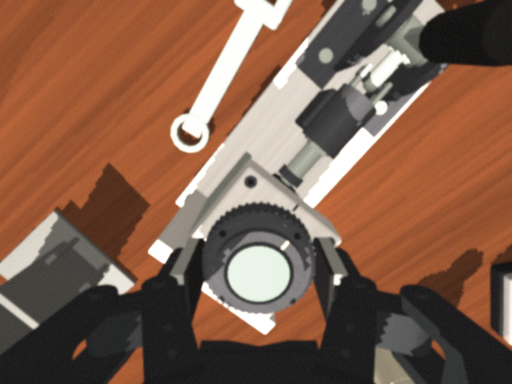

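{"fn": "play_rows", "kwargs": {"rows": [[[0, 0, 0, 4, -1], [0, 0, 0, 5, -1], [0, 0, 0, 6, -1], [0, 0, 0, 5, -1], [0, 0, 0, 0, -1]]]}}

```text
clock: 22.35
position: [0.526, -0.0188, 0.1303]
tcp_rot: [0.0, 0.497, 0.868, 0.0]
force: [-0.9, 0.7, 4.4]
width: 0.613
```

```bash
python3 - <<'E'
from h import *
st(); o,c=snap('wrist','w17')
E
```

```text
t 22.35 pos [ 0.526  -0.0188  0.1303] fix mm [-0.1  0.3] yaw-fix 19.88 q [5.000e-04 4.968e-01 8.679e-01 2.000e-04] F [-0.9  0.7  4.4] T [ 0.14  0.17 -0.19] w 0.613 j [ 0.44  0.55 -0.63  1.92  0.44  0.81  0.1 ]
```

View pics/w17.png

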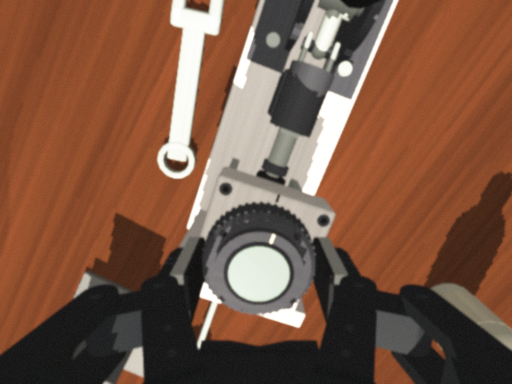

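Torque is −0.19 N m, which matches the ring's drag, and the barrel index is still in line with the housing mark. I'll keep turning.

{"fn": "play_rows", "kwargs": {"rows": [[[0, 0, 0, 6, -1], [0, 0, 0, 6, -1], [0, 0, 0, 6, -1], [0, 0, 0, 6, -1], [0, 0, 0, 6, -1], [0, 0, 0, 6, -1], [0, 0, 0, 6, -1], [0, 0, 0, 6, -1], [0, 0, 0, 6, -1], [0, 0, 0, 6, -1], [0, 0, 0, 6, -1], [0, 0, 0, 0, -1]]]}}

```text
clock: 23.6
position: [0.5271, -0.0189, 0.1303]
tcp_rot: [0.001, 0.889, 0.458, 0.001]
force: [3.3, 0.5, 1.8]
width: 0.605
```

```bash
python3 - <<'E'
from h import *
st(); o,c=snap('wrist','w18')
E
```

```text
t 23.6 pos [ 0.5271 -0.0189  0.1303] fix mm [1.  0.1] yaw-fix -46.0 q [7.000e-04 8.889e-01 4.582e-01 1.400e-03] F [3.3 0.5 1.8] T [ 0.   -0.81 -0.17] w 0.605 j [ 0.23  0.49 -0.36  1.93  0.24  0.76 -0.88]
```

View pics/w18.png

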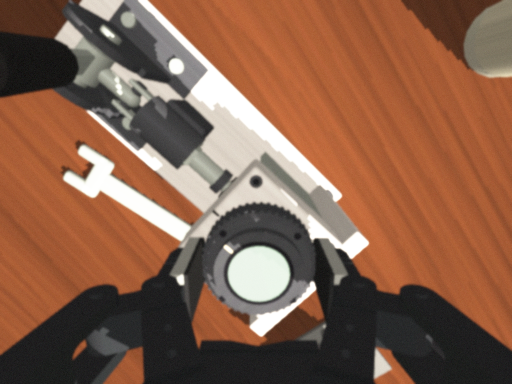

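{"fn": "play_rows", "kwargs": {"rows": [[[0, 0, 0, 4, -1], [0, 0, 0, 4, -1], [0, 0, 0, 4, -1], [0, 0, 0, 0, -1]]]}}

```text
clock: 24.05
position: [0.5271, -0.0191, 0.1303]
tcp_rot: [0.001, 0.932, 0.363, 0.002]
force: [5.6, -0.2, 2.0]
width: 0.611
```

{"fn": "play_rows", "kwargs": {"rows": [[[0, 0, 0, 4, -1], [0, 0, 0, 4, -1], [0, 0, 0, 4, -1], [0, 0, 0, 0, -1]]]}}

```text
clock: 24.45
position: [0.5272, -0.0194, 0.1303]
tcp_rot: [0.001, 0.965, 0.264, 0.002]
force: [5.3, -0.4, 2.2]
width: 0.609
```

```bash
python3 - <<'E'
from h import *
st()
E
```

```text
t 24.45 pos [ 0.5272 -0.0194  0.1303] fix mm [ 1.  -0.5] yaw-fix -69.94 q [6.000e-04 9.646e-01 2.639e-01 1.600e-03] F [ 5.3 -0.4  2.2] T [-0.35 -1.31 -0.23] w 0.609 j [ 0.15  0.48 -0.26  1.93  0.18  0.74 -1.24]
```

{"fn": "play_rows", "kwargs": {"rows": [[[0, 0, 0, 4, -1], [0, 0, 0, 4, -1], [0, 0, 0, 0, -1]]]}}

```text
clock: 24.75
position: [0.5271, -0.0196, 0.1303]
tcp_rot: [0.001, 0.981, 0.196, 0.002]
force: [5.8, -1.0, 1.8]
width: 0.611
```

```bash
python3 - <<'E'
from h import *
st()
E
```

```text
t 24.75 pos [ 0.5271 -0.0196  0.1303] fix mm [ 0.9 -0.7] yaw-fix -77.95 q [6.000e-04 9.806e-01 1.959e-01 1.500e-03] F [ 5.8 -1.   1.8] T [-0.44 -1.3  -0.16] w 0.611 j [ 0.13  0.48 -0.22  1.93  0.15  0.74 -1.36]
```

{"fn": "play_rows", "kwargs": {"rows": [[[0, 0, 0, 4, -1], [0, 0, 0, 4, -1], [0, 0, 0, 0, -1]]]}}

```text
clock: 25.05
position: [0.5268, -0.0203, 0.1303]
tcp_rot: [0.001, 0.992, 0.128, 0.001]
force: [4.9, -3.3, 2.8]
width: 0.612
```

```bash
python3 - <<'E'
from h import *
st()
o,c=snap('wrist','w19')
E
```

```text
t 25.05 pos [ 0.5268 -0.0203  0.1303] fix mm [ 0.5 -1.3] yaw-fix -85.78 q [0.0012 0.9917 0.1285 0.0012] F [ 4.9 -3.3  2.8] T [-0.88 -1.09  0.86] w 0.612 j [ 0.1   0.48 -0.19  1.94  0.13  0.74 -1.48]
```

View pics/w19.png

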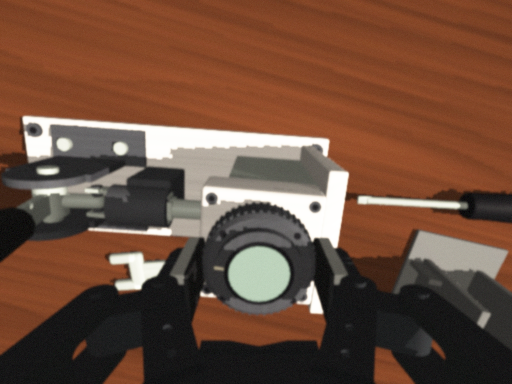

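{"fn": "play_rows", "kwargs": {"rows": [[[0, 0, 0, 2, -1], [0, 0, 0, 1, -1], [0, 0, 0, 0, -1]]]}}

```text
clock: 25.4
position: [0.5268, -0.0204, 0.1303]
tcp_rot: [0.001, 0.995, 0.104, 0.001]
force: [3.6, -3.9, 3.3]
width: 0.609
```

```bash
python3 - <<'E'
from h import *
st()
o,c=snap('wrist','w20')
a=[cv2.resize(cv2.imread(f'pics/w{n}.png')[190:320,190:330],None,fx=2.8,fy=2.8,interpolation=cv2.INTER_CUBIC) for n in (16,20)]
cv2.imwrite('pics/cmp.png',np.hstack(a))
E
```

```text
t 25.4 pos [ 0.5268 -0.0204  0.1303] fix mm [ 0.5 -1.4] yaw-fix -88.59 q [0.0014 0.9946 0.1041 0.0011] F [ 3.6 -3.9  3.3] T [-0.95 -1.11  1.49] w 0.609 j [ 0.09  0.48 -0.18  1.94  0.12  0.74 -1.52]
```

View pics/cmp.png

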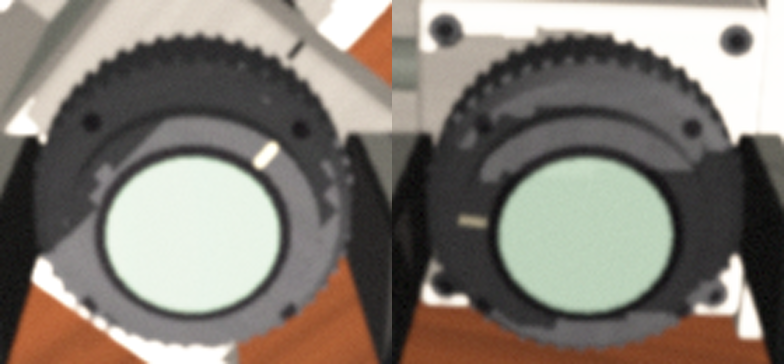

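The ring hasn't slipped in the fingers: its holes sit at the same place as when I gripped it. Torque has climbed to 1.5 N m, so it is on its stop after about 125–128°. Letting go.

{"fn": "play_rows", "kwargs": {"rows": [[[0, 0, 0, 0, 0.5], [0, 0, 0, 0, 1], [0, 0, 0, 0, 1], [0, 0, 0, 0, 1], [0, 0, 0, 0, 1], [0, 0, -1, 0, 1], [0, 0, -2, 0, 1], [0, 0, -3, 0, 1], [0, 0, -3, -8, 1], [0, 0, -1.5, -8, 1], [0, 0, 0, -8, 1], [0, 0, 0, -8, 1], [0, 0, 0, -8, 1], [0, 0, 0, -8, 1], [0, 0, 0, -8, 1], [0, 0, 0, -8, 1], [0, 0, 0, -8, 1], [0, 0, 0, -8, 1], [0, 0, 0, -8, 1], [0, 0, 0, 0, 1]]]}}

```text
clock: 27.45
position: [0.5255, -0.0191, 0.2354]
tcp_rot: [0.0, 0.646, 0.763, 0.0]
force: [-0.2, 0.1, -0.9]
width: 1.0
```

```bash
python3 - <<'E'
from h import *
st(); o,c=snap('wrist','w21'); snap('scene','s21')
t=cv2.imread('pics/w21.png'); a=cv2.resize(t[130:280,180:340],None,fx=2.5,fy=2.5,interpolation=cv2.INTER_CUBIC)
t=cv2.imread('pics/s21.png'); b=cv2.resize(t[110:260,210:370],None,fx=2.5,fy=2.5,interpolation=cv2.INTER_CUBIC)
cv2.imwrite('pics/e.png',np.hstack([a,b]))
E
```

```text
t 27.45 pos [ 0.5255 -0.0191  0.2354] fix mm [-0.6  0.1] yaw-fix -1.0 q [2.000e-04 6.458e-01 7.635e-01 1.000e-04] F [-0.2  0.1 -0.9] T [ 0.02 -0.01 -0.02] w 1.0 j [ 0.35  0.36 -0.49  1.84  0.2   0.99 -0.06]
```

View pics/e.png

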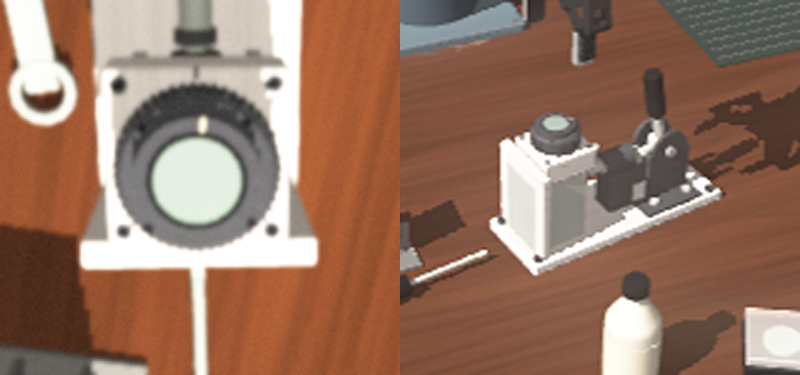

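View pics/w21.png

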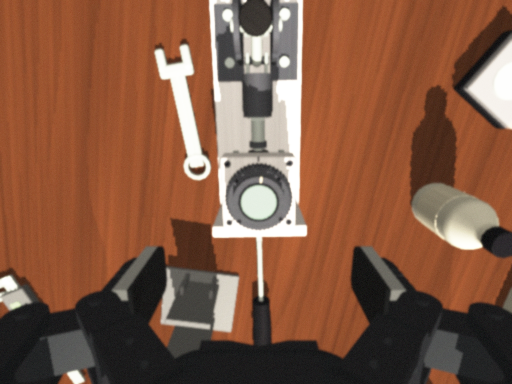

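```bash
python3 - <<'E'
from h import *
import pickle; 
def ang(c,o,m,ce,hm):
    a,b,d=[fix(onz(c,p,z,o)) for p,z in((m,.145),(ce,.150),(hm,.126))]; print(a.round(1),b.round(1),d.round(1),'index deg off +y (ccw+)',np.degrees(np.arctan2(-(a-b)[0],(a-b)[1])))
o,c=pickle.load(open('w14.pkl','rb'))
z=lambda u,v:(180+u/4-.4,150+v/4-.4); ang(c,o,z(317,125),z(317,212),z(316,42))
o=st(); c=manip.read_camera('wrist')
z=lambda u,v:(180+u/2.5-.3,130+v/2.5-.3); ang(c,o,z(202,125),z(197,180),z(196,72))
cv2.imwrite('pics/f.png',cv2.resize(cv2.cvtColor(c['frame'],cv2.COLOR_RGB2BGR)[150:250,205:310],None,fx=5.5,fy=5.5,interpolation=cv2.INTER_CUBIC))
E
```

```text
[ 0.3 16.8] [0.3 0.6] [ 0.2 29.8] index deg off +y (ccw+) -0.059344029123036865
t 27.55 pos [ 0.5256 -0.0192  0.2352] fix mm [-0.6  0. ] yaw-fix -1.29 q [2.000e-04 6.478e-01 7.618e-01 0.000e+00] F [0.8 0.2 0.6] T [0.04 0.01 0.01] w 1.0 j [ 0.35  0.36 -0.49  1.84  0.2   0.99 -0.07]
[ 1.6 15.8] [-0.3 -0.1] [ 0.1 28.8] index deg off +y (ccw+) -6.822879521395685
```

View pics/f.png

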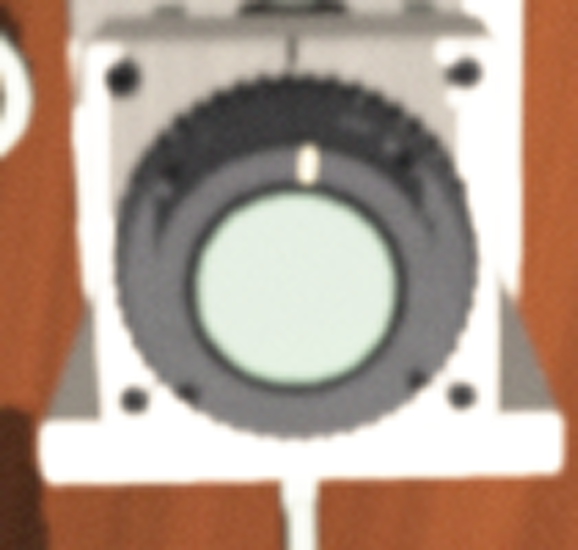

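The barrel index is about 6° (0.1 rad) off the housing mark, inside the 0.2 rad limit. The ring holes show about 125° of turn, ended by a clear rise in torque at the stop. Everything else is in place and the arm is clear, so I'm handing in.

```bash
python3 - <<'E'
from h import *
for k in ['cleaner','spare_tube']: print(k,[np.round(d['point'],1).tolist() for d in (manip.read_camera('top') and manip.find_in('top',k))][:2])
print(manip.job_done())
E
```

```text
cleaner [[241.6, 140.2], [359.0, 246.0]]
spare_tube [[358.8, 245.1]]
the job is handed in; nothing more can be done
None
```

I lifted the head off its stand by the housing and set it down in the fixture. Then I pushed the toggle over onto its stop and turned the lock ring clockwise about 125° to its hard stop. I let go, raised the arm clear and handed the job in at about 28 s; it gives no verdict.

What the last checks showed:
- **Head and clamp:** in the pictures the housing is seated within about 1 mm and square to the back plate. The handle went past dead centre and met its stop, and the plunger is on the barrel.
- **Lock ring:** torque rose from about 0.2 to 1.5 N m at the end of the turn, and the ring slipped only about 1.4° in the fingers. That is my evidence that it is fully home; I had no direct reading of its angle.
- **Barrel:** it did not stay exactly at its setting. The index mark ended about 6° (0.1 rad) clockwise of the housing mark, probably when the ring came up against its stop. That is within the 0.2 rad limit, but it is the weakest of the checks.
- **Bystanders:** the bottle and spare tube show at the same place in the top view as at the start, within 2–3 pixels.
- **Torque sign:** while the ring was turning freely, the measured torque had the opposite sign to what I expected (about −0.2 N m). I did not explain this.

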